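# Set out the recording rig around its stage

## Robot

A 6-joint arm with a two-finger parallel gripper is mounted at the origin on the work surface. World frame = base frame: x ahead of the robot, y to its left, z up, the work surface at z = 0. Lengths are in m, angles in degrees, forces in N, time in s.
With the tool pointing down it reaches from about 0.25 to 0.725 m from the base axis. Payload 9.7 kg.
Tool frame: the origin (TCP) lies at the very end of the fingers, on their centre line; the grasp point (between the pads) lies 19 mm behind it; z points along the fingers, y is the line along which they close (so a half turn about z gives the same grasp; the last joint's range is limited). The gripper opens to 85 mm and grips with 20 to 120 N. Pads are 22 mm wide; open, the fingers measure 114 mm over their backs; the gripper's body (76 mm by 85 mm) begins 54 mm behind the grasp point. The pads swing forward as they close: fully open they stand 13 mm farther back than shut.
Start: joints at [69.614, 4.979, 10.078, 95.1, 0, 90], TCP at [0.192, 0.516, 0.231] pointing down, gripper open.
Joint ranges: [-179.16, 179.16], [-48.56, 103.87], [-65.8, 70.77], [-126.05, 130.52], [-82.76, 87.17], [-180, 180]. Speed limits (degrees/s): [127.2, 127.2, 147.25, 180, 180, 180].

## Interface

Orientations are given as [roll, pitch, yaw] about the fixed x, y, z axes, in that order (R = Rz(yaw) Ry(pitch) Rx(roll)).
In Python, from workcell import bot, viewer, finder gives the robot as it stands. The module is installed in compiled form; this text tells all that it offers.
- The arm moves only by the shell command python3 -m inch 'ROWS' [FORCE]. ROWS is JSON, a list that holds one entry, the list of rows, each a list of 7 numbers: the opening in per cent of the stroke, from 0 (shut) to 100 (fully open), then the shift along the tool's x, y, z in mm, then the turn, a rotation vector about the tool's x, y, z in degrees. In form: [[[grip, tx, ty, tz, ax, ay, az], ...]]. A call has 1 to 8 rows; each row shifts and turns the commanded pose from where the row before left it, along the tool's axes as they then stand; what a row does not reach is not made up. A row lasts 1/8 s, in which the tool goes at most 62.5 mm and 10.7 degrees, less where a joint would pass 70% of its speed; a pose out of reach is approached as far as the arm can. A call with a gripper value outside its range is refused whole. The fingers move at their own pace and stop on an object; FORCE is the grip in N (left out, the last holds). Time passes only in rows, so rows that do not move let the fingers close. It gives the time, the measured TCP pose, the force, the opening and the grip force at its end, in the units of the state.
- bot.get_obs(): the state, without advancing time (a new reading comes with each control period).
- viewer.camera(name): name is "scene" or "top" or "wrist"; returns a dict with "pixels" (400x640x3 uint8, red, green, blue), "vfov" (degrees; the focal length in pixels is half the picture's height over the tangent of half this angle, whatever the lens; pixels are square), "cx", "cy" (the principal point, pixels), "R" (3x3) and "t" (3): a world point X has camera coordinates R X + t. Camera axes: x right, y down, z forward; pixel columns grow to the right and rows downward; lengths in m; the calibration is good to about 2 mm. The wrist camera is an equidistant fisheye: a pixel r from the principal point sees the ray r / f radians off the axis. A picture is of the moment at which its call begins. There is no depth.
- bot.job_done(): hands the job in; it is judged then, once.
Trained networks look in the newest picture that a camera, given by its name, has taken for a name from the list of things; names that differ only in an ending like _2 or _b are one class to them, and where a whole thing is asked for, a point or a joint stands for the part that bears it (a point fixed in the world has none). Each returns a list of dicts, best first, with "conf" (0 to 1); they miss things now and then, are a little off and sometimes report something else, mostly with a low value. They report only what shows in the picture. A call takes as long as a camera call. They do not tell look-alikes from the thing itself.
- finder.outline_of(camera, thing): "pixels" (400x640 bool, what is visible of it) and "extent" ([centre column, centre row, width, height] in pixels, round what is visible of it).
- finder.mark_of(camera, thing): "position" ([column, row] in pixels: a listed point, or the origin of a listed thing).
The state is a dict: "time": time; "q": joint angles; "qd": joint speeds; "joint_efforts": joint torques, N m; "ee_pos": TCP position; "tcp_rot": TCP orientation; "wrist_force": force on the tool from outside, world axes, zero at the start; "torque": the same for the moment, N m; "opening": finger opening in m; "grasp_force": force on a finger pad.
Only numpy, scipy, OpenCV 4.12 (cv2) and the standard library are available. Lean on these libraries where they do the work, as an engineer would, in place of code of your own. Each camera call takes 0.05 s, during which the arm holds its last target. There are 200 camera calls.

## Task

Set out the recording rig: put the brass carrier flat on the centre of the grey stage and the white dish centred on top of the carrier; stand the yellow lamp behind the stage, midway between it and the amplifier box. Stand each of the two mirror-image micromanipulators centred and square on the aluminium pad on its own side of the stage, so that its needle points to the stage and its knobs face the robot's side. Leave everything upright, released and still, and do not knock over or push aside the flask.

Things in the scene. Friction and masses are not known exactly. Their poses are not given: they have to be found in the camera images.
- manipulator_left: left-hand micromanipulator, 350 g: steel base 56x56x16, blue column on its centre 30 (x) by 34 (y), top at 84: grip it there across x. White knobs in front (own -x), to 31 from the axis, under 49 high. Orange needle holder to own -y, tip 60 out, 52-68 high: knobs towards you, it points right. The other is its mirror image. Origin: centre of underside; x back, y left, z up; mm
- manipulator_right: right-hand micromanipulator, 350 g: steel base 56x56x16, blue column on its centre 30 (x) by 34 (y), top at 84: grip it there across x. White knobs in front (own -x), to 31 from the axis, under 49 high. Orange needle holder to own +y, tip 60 out, 52-68 high: knobs towards you, it points left. The other is its mirror image. Origin: centre of underside; x back, y left, z up; mm
- carrier: loose plain brass disc, 56 dia, 14 thick, flat on both sides, 280 g, lying flat. Origin: centre of the underside, z up; sizes in mm
- dish: loose closed white specimen dish with a red spot on its lid, rigid cylinder 44 dia, 20 high, flat top and bottom, 60 g, upright. Origin: centre of the underside, z up; sizes in mm
- lamp: loose yellow lamp on a post, 88 high, round, 220 g, upright: dark steel foot 44 dia x 12, thin stem, yellow head 32 dia from 52 to 88 high (grip it there). Origin: centre of the underside, z up; sizes in mm
- stage: fixed grey stage block 90 x 90 x 30 high, with a black disc in a white circle (68 dia, flush) marking the centre of its flat top. Origin: centre of the underside, so the top is at 30; x = away from the robot (turned a few degrees, at most 0.18 rad), y = left, z up; sizes in mm
- pad_left: fixed square aluminium plate 70 x 70 x 4 with four dark screws, on the stage's left as the robot sees it, about 0.12 to 0.14 m from it centre to centre; looks like the right one. Origin: centre of the underside, top at 4; axes parallel to the stage's; sizes in mm
- pad_right: just like pad_left, same size and axes, on the stage's right; sizes in mm
- amplifier: fixed white instrument box, 90 deep (x) x 150 wide (y) x 60 high, blue front with black knobs facing the stage, straight behind the stage at 0.19 to 0.205 m centre to centre. Origin: centre of the underside; axes parallel to the stage's; sizes in mm
- flask: bystander: loose clear plastic conical flask, 80 dia at the foot, 120 high, standing at the far right of the bench, out of the way. Origin: centre of the underside, z up; sizes in mm
Mind the look-alikes: they are no part of the job. Leave any brown or turquoise look-alike of the manipulator_left alone.

How it is judged (in metres and radians):
At the end, for the whole second after the job is handed in: Within: carrier 10 mm of stage centre, dish 9 mm of carrier centre, manipulators 13 mm of their own pad centres and 0.21 rad of square, needle side to the stage; lamp 15 mm of the middle line, 82 to 118 mm from stage and amplifier centres along it. All flat or upright, still, released (horizontal distance between manipulator_left and pad_left below 0.013 m and z of manipulator_left in the frame of pad_left between 0 and 0.008 m and angle between the x axis of each of manipulator_left, manipulator_right and the x axis of stage, either way round below 0.21 rad and angle between each of manipulator_left, manipulator_right, carrier, dish, lamp's own z axis and vertical below 0.1 rad and y of stage in the frame of manipulator_left below -0.08 m and horizontal distance between manipulator_right and pad_right below 0.013 m and z of manipulator_right in the frame of pad_right between 0 and 0.008 m and y of stage in the frame of manipulator_right above 0.08 m and horizontal distance between carrier and stage below 0.01 m and z of carrier in the frame of stage between 0.026 and 0.034 m and horizontal distance between dish and carrier below 0.009 m and z of dish in the frame of carrier between 0.01 and 0.018 m and y of lamp in the frame of stage between -0.015 and 0.015 m and x of lamp in the frame of stage between 0.082 and 0.118 m and x of lamp in the frame of amplifier between -0.118 and -0.082 m and z of lamp in the frame of stage between -0.004 and 0.004 m and linear speed of each of manipulator_left, manipulator_right, carrier, dish, lamp below 0.02 m/s); the robot touches nothing.
It fails at once if the flask is knocked over or shifted by more than 20 mm (angle between flask's own z axis and vertical above 0.4 rad or distance of flask from where it was at the start of the episode above 0.02 m).
It also fails if it takes over 120 s, if anything falls off the work surface, if the arm or the gripper's body presses on something with over 40 N, if the wrist force passes 120 N, or if a joint passes its speed limit or range.

## Working session

There is one attempt and no reset: what is moved stays moved. The work goes in short steps, Python scripts to look and compute and a shell command to move; the robot and the scene stay as the last step left them, time stands still between calls to the robot, and variables do not carry over. Pictures are saved under pics/ and viewed, at most 15 in all, crops included, and the job is handed in when it is done.

```bash
mkdir -p pics
python3 - <<'E'
from workcell import bot, viewer, finder
import cv2
print(bot.get_obs())
for n in ["scene","top"]:
    c=viewer.camera(n); cv2.imwrite(f"pics/{n}0.png",c["pixels"][:,:,::-1]); print(n,c["vfov"],c["cx"],c["cy"],c["R"],c["t"])
    for th in ["manipulator_left","manipulator_right","carrier","dish","lamp","stage","pad_left","pad_right","amplifier","flask"]:
        print(th,[([round(float(v)) for v in d["position"]],round(d["conf"],2)) for d in finder.mark_of(n,th)])
E
```

```text
{'time': 0.0, 'q': array([6.96152298e+01, 5.01142150e+00, 1.00342693e+01, 9.51008458e+01,
       9.96552620e-04, 9.00015095e+01]), 'qd': array([-0.0798574 ,  0.05272763,  0.05722572, -0.00283597, -0.09629551,
        0.00112806]), 'joint_efforts': array([ 1.57101225e-03, -5.20383596e+01,  4.64810264e+01,  1.60456676e-02,
        4.47708396e-05, -6.92441517e-07]), 'ee_pos': array([0.19148942, 0.51533299, 0.23057834]), 'tcp_rot': array([-1.79922002e+02, -9.94496778e-04,  1.59613719e+02]), 'wrist_force': array([ 0.24232001, -0.90673457, -0.09640189]), 'torque': array([ 0.00073487, -0.01220646,  0.01881732]), 'grasp_force': 0.0, 'opening': 0.0852715806784554}
scene 50.74937659429372 314.11464100725385 193.97443620887256 [[-0.64600723  0.76325857 -0.0105359 ]
 [ 0.481096    0.39639665 -0.78193116]
 [-0.59263926 -0.51020196 -0.62327575]] [ 0.31630691 -0.2735024   1.66995933]
manipulator_left [([464, 235], 0.87), ([419, 220], 0.66), ([440, 198], 0.62), ([326, 177], 0.32)]
manipulator_right [([249, 138], 0.72), ([274, 190], 0.7)]
carrier [([327, 180], 0.67), ([193, 194], 0.22)]
dish [([223, 161], 0.66), ([230, 224], 0.44)]
lamp [([391, 251], 0.81)]
stage [([278, 193], 0.73), ([220, 162], 0.53)]
pad_left [([311, 211], 0.57)]
pad_right [([252, 177], 0.85)]
amplifier [([230, 223], 0.72)]
flask [([193, 192], 0.92)]
top 43.71622905803714 312.50244383474546 208.71924296478528 [[-0.02932073 -0.99954176 -0.00752091]
 [-0.99476376  0.02991588 -0.09772457]
 [ 0.09790478  0.00461618 -0.99518508]] [0.07550555 0.55968182 1.19939822]
manipulator_left [([144, 271], 0.96), ([196, 307], 0.65), ([192, 256], 0.61)]
manipulator_right [([484, 253], 0.59), ([437, 126], 0.43)]
carrier [([334, 252], 0.64)]
dish [([472, 194], 0.84)]
lamp [([190, 205], 0.78)]
stage [([359, 192], 0.86), ([190, 258], 0.46)]
pad_left [([306, 195], 0.76)]
pad_right []
amplifier [([357, 115], 0.75)]
flask [([435, 130], 0.67)]
```

View pics/top0.png

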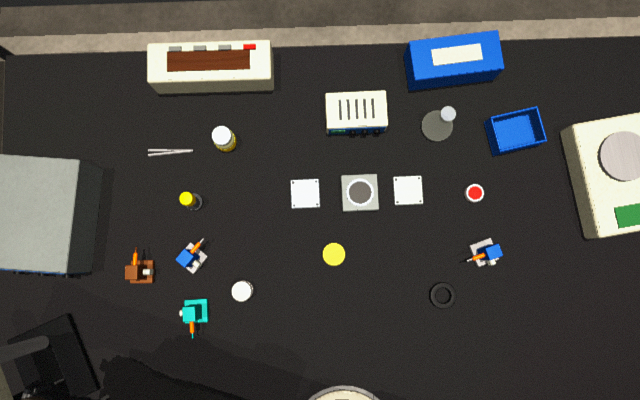

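View pics/scene0.png

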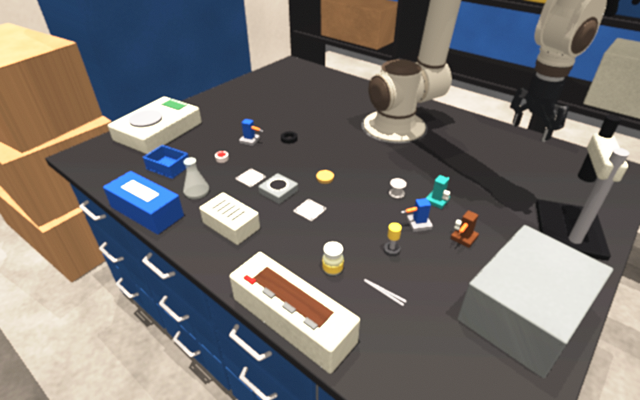

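Top view: the blue left-hand manipulator is at (192,256), with brown (140,270) and turquoise (195,310) look-alikes beside it. The blue right-hand one is at (487,252). The carrier is at (334,254), dish at (475,193), lamp at (188,201), stage at (360,192), pads at (305,194) and (408,190), amplifier at (357,112) and flask at (437,125).

The blue one fits "left-hand micromanipulator, blue column". I'll confirm it in an enlarged crop and measure at the same time.

```bash
cat > h.py <<'E'
import numpy as np, cv2
from workcell import bot, viewer, finder
from scipy.spatial.transform import Rotation as Ro
def ray(c,p):
    f=200/np.tan(np.radians(c["vfov"]/2)); d=(np.array(p,float)-[c["cx"],c["cy"]])/f
    if c.get("fish"):
        r=np.hypot(*d); v=np.array([*(d/max(r,1e-9)*np.sin(r)),np.cos(r)])
    else: v=np.array([*d,1.])
    return -c["R"].T@c["t"], c["R"].T@v
def cam(n):
    c=dict(viewer.camera(n)); c["R"]=np.array(c["R"]); c["t"]=np.array(c["t"]); c["fish"]=n=="wrist"; return c
def w(c,p,z):
    o,v=ray(c,p); return o+v*(z-o[2])/v[2]
def px(c,X):
    q=c["R"]@np.array(X)+c["t"]; f=200/np.tan(np.radians(c["vfov"]/2))
    if c["fish"]:
        r=np.hypot(q[0],q[1]); return np.array([c["cx"],c["cy"]])+q[:2]/max(r,1e-9)*np.arctan2(r,q[2])*f
    return np.array([c["cx"],c["cy"]])+f*q[:2]/q[2]
def blobs(c,lo,hi,amin=20):
    h=cv2.cvtColor(c["pixels"],cv2.COLOR_RGB2HSV); m=cv2.inRange(h,np.array(lo),np.array(hi))
    n,l,s,ce=cv2.connectedComponentsWithStats(m)
    return [(ce[i],s[i],(l==i)) for i in range(1,n) if s[i][4]>=amin]
E
python3 - <<'E'
from h import *
c=cam("top")
np.set_printoptions(precision=3,suppress=True)
cols={"yellow":((22,120,100),(35,255,255)),"blue":((100,130,80),(125,255,255)),"orange":((5,150,120),(18,255,255)),"red":((0,180,150),(4,255,255)),"white":((0,0,170),(180,60,255))}
for k,(lo,hi) in cols.items():
    for ce,s,m in blobs(c,lo,hi,15):
        cnt=cv2.findContours(m.astype(np.uint8),0,2)[0][0]; r=cv2.minAreaRect(cnt)
        print(k,ce,s[4],"rect",np.round(r[0],1),np.round(r[1],1),round(r[2],1),"w0",w(c,ce,0)[:2],"w84",w(c,ce,.084)[:2])
for th in ["stage","pad_left","pad_right","amplifier","lamp","carrier","dish"]:
    for d in finder.outline_of("top",th)[:2]:
        cnt=max(cv2.findContours(d["pixels"].astype(np.uint8),0,2)[0],key=cv2.contourArea);print(th,round(d["conf"],2),np.round(d["extent"],1),cv2.minAreaRect(cnt))
a=cv2.resize(c["pixels"][160:350,110:260],None,fx=3.2,fy=3.2,interpolation=cv2.INTER_CUBIC)
b=cv2.resize(c["pixels"][215:285,450:520],None,fx=4.2,fy=4.2,interpolation=cv2.INTER_CUBIC)
o=np.zeros((600,790,3),np.uint8); a=a[:600];o[:a.shape[0],:a.shape[1]]=a;o[:294,490:784]=b
cv2.imwrite("pics/crop1.png",o[:,:,::-1])
E
```

```text
yellow [229.042 144.986] 72 rect [227.6 143.9] [11.7 21.4] 54.8 w0 [0.734 0.267] w84 [0.715 0.253]
yellow [186.413 198.565] 184 rect [186.3 198.8] [15.6 13.4] 45.0 w0 [0.6   0.377] w84 [0.589 0.355]
yellow [333.366 253.877] 432 rect [333.5 254. ] [22. 23.] 90.0 w0 [0.45 0.01] w84 [0.449 0.013]
blue [455.815  55.494] 2809 rect [456.2  55.1] [40.3 92.3] 82.6 w0 [ 0.952 -0.324] w84 [ 0.917 -0.298]
blue [515.915 130.041] 1558 rect [518.1 129.1] [38.2 50.8] 77.2 w0 [ 0.75  -0.465] w84 [ 0.729 -0.43 ]
blue [351.22  128.475] 59 rect [350.5 128.5] [ 1.4 43.1] 86.9 w0 [ 0.767 -0.046] w84 [ 0.746 -0.039]
blue [493.589 251.179] 207 rect [493.7 251.5] [13.9 15.5] 71.6 w0 [ 0.445 -0.389] w84 [ 0.444 -0.359]
blue [184.057 257.711] 211 rect [184.1 257.7] [13.6 15.6] 39.8 w0 [0.451 0.383] w84 [0.45  0.361]
orange [237.895  67.158] 38 rect [237.5  66.5] [ 3. 21.] 90.0 w0 [0.939 0.241] w84 [0.905 0.229]
orange [195.15  247.275] 40 rect [194.9 247.4] [ 4.4 12.3] 40.6 w0 [0.476 0.355] w84 [0.474 0.335]
orange [134.738 271.593] 317 rect [138. 266.] [26. 32.] 0.0 w0 [0.42  0.507] w84 [0.422 0.476]
orange 
[... 3838 characters left out ...]
0.   ]
stage 0.88 [360.1 193.5  38.7  37.4] ((359.25, 192.25001525878906), (37.21165466308594, 36.738624572753906), 86.98721313476562)
pad_right 0.8 [409.8 192.2  25.7  30.5] ((407.9837646484375, 189.67581176757812), (27.71537971496582, 27.265939712524414), 87.1375961303711)
amplifier 0.88 [356.8 111.3  61.8  41.7] ((355.9556579589844, 112.48019409179688), (42.915977478027344, 61.984920501708984), 87.51044464111328)
amplifier 0.47 [192.1 255.7  35.6  32.3] ((193.25001525878906, 255.75001525878906), (24.041629791259766, 30.405588150024414), 45.0)
lamp 0.81 [191.1 201.8  25.5  14.5] ((191.0, 201.0), (16.0, 22.0), 90.0)
carrier 0.61 [333.1 254.9  22.8  23.4] ((333.5, 253.5), (21.0, 21.0), 90.0)
```

View pics/crop1.png

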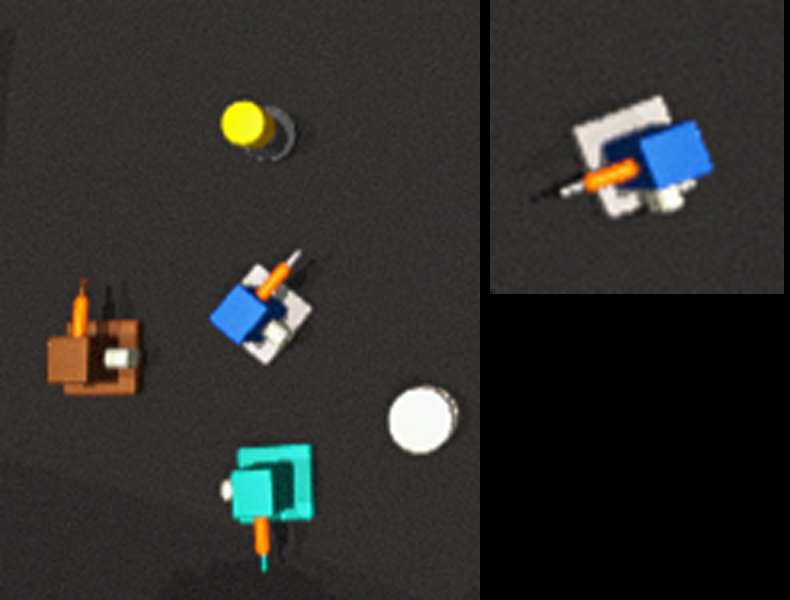

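The crop confirms the blue one (top face at crop (240,315)). Seen with its knobs towards you its needle points right, so it is the left-hand one. The right-hand mirror image is in the second panel. I'll turn the tool to yaw 90 and head for the carrier at about (0.450, 0.011).

```bash
python3 -m inch '[[[100,0,0,0,0,0,8.7],[100,0,0,0,0,0,8.7],[100,0,0,0,0,0,8.7],[100,0,0,0,0,0,8.7],[100,0,0,0,0,0,8.7],[100,0,0,0,0,0,8.7],[100,0,0,0,0,0,8.7],[100,0,0,0,0,0,8.7]]]' 30
python3 -m inch '[[[100,-50,25,0,0,0,0],[100,-50,25,0,0,0,0],[100,-50,25,0,0,0,0],[100,-50,25,0,0,0,0],[100,-50,25,0,0,0,0],[100,-50,25,0,0,0,0],[100,-50,25,0,0,0,0],[100,-50,25,0,0,0,0]]]'
```

```text
time: 2.5
ee_pos: [0.1916, 0.5156, 0.2313]
tcp_rot: [180.0, -0.0, 89.7]
wrist_force: [0.5, -0.3, -0.1]
opening: 0.0853
grasp_force: 0.0
time: 3.5
ee_pos: [0.3922, 0.1139, 0.2316]
tcp_rot: [179.9, -0.0, 90.0]
wrist_force: [-0.1, 1.3, -0.2]
opening: 0.0854
grasp_force: 0.0
```

```bash
python3 -m inch '[[[100,-35,20,20,0,0,0],[100,-35,20,20,0,0,0],[100,-33,18,20,0,0,0],[100,0,0,0,0,0,0],[100,0,0,0,0,0,0]]]'
python3 - <<'E'
from h import *
np.set_printoptions(precision=4,suppress=True)
c=cam("wrist"); print(c["vfov"],c["cx"],c["cy"],-c["R"].T@c["t"],bot.get_obs()["ee_pos"])
cv2.imwrite("pics/w1.png",c["pixels"][:,:,::-1])
for ce,s,m in blobs(c,(22,120,100),(35,255,255),100): print(ce,s,w(c,ce,.014))
for d in finder.mark_of("wrist","carrier"): print(d)
for d in finder.outline_of("wrist","stage")[:1]: print(d["extent"],d["conf"])
E
```

```text
time: 4.12
ee_pos: [0.4496, 0.0128, 0.1716]
tcp_rot: [-180.0, -0.0, 90.0]
wrist_force: [-1.1, 0.1, -0.6]
opening: 0.0853
grasp_force: 0.0
65.70646984690485 315.6318055433689 199.36227605607388 [0.4497 0.0784 0.3144] [0.4496 0.0132 0.172 ]
[313.4359 185.3346] [ 287  160   54   52 2161] [0.4473 0.0116 0.014 ]
{'position': [311.0, 188.9], 'conf': 0.79}
[450.6, 245.3, 81.9, 79.6] 0.73
```

View pics/w1.png

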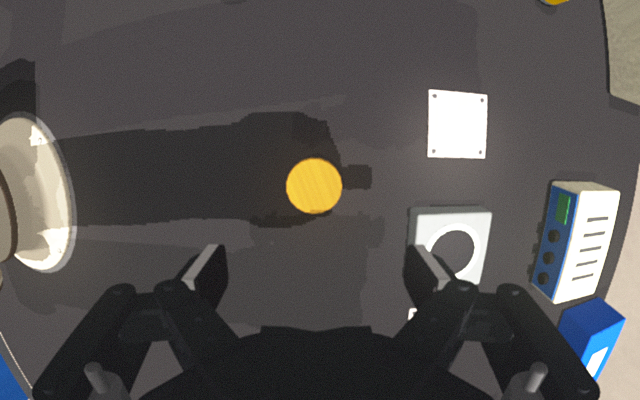

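Wrist view: the carrier is at (313,185), giving (0.447, 0.012), which agrees with the top camera. The stage circle is at about (452,248) and the left pad at (458,124).

```bash
python3 - <<'E'
from h import *
np.set_printoptions(precision=4,suppress=True)
c=cam("wrist")
for lo,hi in [((0,0,150),(180,70,255))]:
  for ce,s,m in blobs(c,lo,hi,200):
    if s[0]>380 and s[0]<500: 
        cnt=cv2.findContours(m.astype(np.uint8),0,2)[0][0]; r=cv2.minAreaRect(cnt); print(ce,s,w(c,r[0],.004),w(c,ce,.03))
        if len(cnt)>4: print([w(c,p,.004)[:2] for p in cv2.boxPoints(r)])
g=cv2.cvtColor(c["pixels"],cv2.COLOR_RGB2GRAY)[215:290,405:500]
m=(g<110).astype(np.uint8); n,l,s,ce=cv2.connectedComponentsWithStats(m)
for i in range(1,n):
  if s[i][4]>200: print(s[i],ce[i]+[405,215],w(c,ce[i]+[405,215],.03))
E
python3 -m inch '[[[100,-1,-2,40,0,0,0],[100,0,0,40,0,0,0],[100,0,0,40,0,0,0],[100,0,0,30,0,0,0],[100,0,0,19,0,0,0],[100,0,0,0,0,0,0]]]' 40
python3 -m inch '[[[0,0,0,0,0,0,0],[0,0,0,0,0,0,0],[0,0,0,0,0,0,0],[0,0,0,0,0,0,0],[0,0,0,0,0,0,0],[0,0,0,0,0,0,0]]]' 40
```

```text
[456.2188 125.1514] [ 427   90   60   70 3930] [0.6001 0.0779 0.004 ] [0.587  0.0774 0.03  ]
[array([0.5663, 0.0405]), array([0.5655, 0.1123]), array([0.6378, 0.1183]), array([0.6402, 0.0418])]
[456.9922 236.6178] [ 414  213   77   72 2577] [ 0.6059 -0.0574  0.004 ] [ 0.6009 -0.0389  0.03  ]
[array([ 0.5576, -0.0939]), array([ 0.5621, -0.0069]), array([ 0.6583, -0.0217]), array([ 0.6622, -0.1191])]
[   0    0   34   75 1394] [416.2001 262.1707] [ 0.557 -0.067  0.03 ]
[  26    0   69   75 2700] [469.0081 258.1744] [ 0.6213 -0.0657  0.03  ]
time: 5.08
ee_pos: [0.4468, 0.0121, 0.0015]
tcp_rot: [-179.9, 0.0, 90.1]
wrist_force: [-0.0, 1.0, 0.4]
opening: 0.0854
grasp_force: 0.0
time: 5.82
ee_pos: [0.4484, 0.0118, 0.004]
tcp_rot: [179.9, -0.0, 90.0]
wrist_force: [-3.7, 0.5, 7.8]
opening: 0.0537
grasp_force: 40.6
```

```bash
python3 -m inch '[[[0,0,0,-10,0,0,0],[0,0,0,-20,0,0,0],[0,0,0,-40,0,0,0],[0,0,0,-40,0,0,0],[0,0,0,0,0,0,0]]]'
python3 - <<'E'
from h import *
c=cam("wrist"); cv2.imwrite("pics/w2.png",c["pixels"][:,:,::-1])
np.set_printoptions(precision=4,suppress=True)
for ce,s,m in blobs(c,(15,120,60),(35,255,255),100): print(ce,s,w(c,ce,.014))
E
```

```text
time: 6.45
ee_pos: [0.4495, 0.0116, 0.1159]
tcp_rot: [179.7, -0.0, 90.0]
wrist_force: [-0.3, -0.2, -3.2]
opening: 0.0535
grasp_force: 43.2
[315.5094 254.609 ] [  259   199   114   111 10032] [ 0.4499 -0.0387  0.014 ]
```

View pics/w2.png

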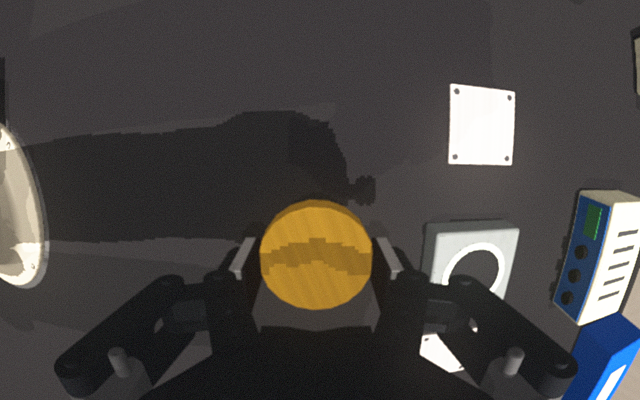

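The carrier is held level. I'll check the stage centre from this view and the saved top picture.

Run:
```python
from h import *
np.set_printoptions(precision=4,suppress=True)
for n,roi in [("wrist",(235,300,438,510)),("top",(170,215,338,382))]:
    c=cam(n); a,b,d,e=roi; v=c["pixels"][a:b,d:e].max(2)
    m=(v<120).astype(np.uint8); nn,l,s,ce=cv2.connectedComponentsWithStats(m)
    for i in range(1,nn):
        p=ce[i]+[d,a]
        if s[i][4]>150: print(n,s[i],p,w(c,p,.03))
c=cam("top")
for p,z in [((304.9,193.1),.004),((407.75,189.75),.004),((359.6,192.05),.03),((356.1,109.1),.06)]: print(w(c,p,z))
for th in ["stage","pad_left","pad_right","amplifier"]:
    for d in finder.outline_of("top",th)[:1]:
        r=cv2.minAreaRect(max(cv2.findContours(d["pixels"].astype(np.uint8),0,2)[0],key=cv2.contourArea)); B=[w(c,p,.03)[:2] for p in cv2.boxPoints(r)]
        print(th,[round(float(np.degrees(np.arctan2(*(B[(i+1)%4]-B[i])[::-1]))),1) for i in range(4)])
```

```text
wrist [   0   16   64   49 2193] [472.8003 278.6056] [ 0.5941 -0.0598  0.03  ]
top [  0   0  44  45 678] [359.0251 191.3142] [ 0.6011 -0.057   0.03  ]
top [ 12  12  21  21 334] [359.7006 191.8952] [ 0.5996 -0.0586  0.03  ]
[0.6041 0.0769 0.004 ]
[ 0.6047 -0.1819  0.004 ]
[ 0.5992 -0.0583  0.03  ]
[ 0.7997 -0.0549  0.06  ]
stage [-91.8, 177.6, 88.3, -2.0]
pad_left [-91.7, 178.2, 88.3, -1.4]
pad_right [-91.8, 177.1, 88.3, -2.6]
amplifier [-91.8, 177.5, 88.2, -1.8]
```

```bash
python3 -m inch '[[[0,-14,30,0,0,0,0],[0,-14,30,0,0,0,0],[0,-14,30,0,0,0,0],[0,-14,30,0,0,0,0],[0,-14,30,0,0,0,0],[0,0,0,0,0,0,0],[0,0,0,20,0,0,0],[0,0,0,20,0,0,0]]]' 
python3 -m inch '[[[0,0,0,20,0,0,0],[0,0,0,10,0,0,0],[0,0,0,5,0,0,0],[0,0,0,0,0,0,0]]]'
```

```text
time: 7.85
ee_pos: [0.597, -0.058, 0.0715]
tcp_rot: [-180.0, -0.0, 90.0]
wrist_force: [0.5, 0.0, -1.7]
opening: 0.0539
grasp_force: 43.5
time: 8.35
ee_pos: [0.5977, -0.0583, 0.0375]
tcp_rot: [180.0, 0.0, 90.0]
wrist_force: [-0.1, 0.3, -2.7]
opening: 0.0536
grasp_force: 43.5
```

```bash
python3 -m inch '[[[0,0,2,2,0,0,0],[0,0,0,0,0,0,0],[0,0,0,1,0,0,0],[0,0,0,0,0,0,0]]]'
```

```text
time: 8.85
ee_pos: [0.5997, -0.0584, 0.0342]
tcp_rot: [-180.0, 0.0, 90.0]
wrist_force: [-0.2, -0.9, -2.6]
opening: 0.0538
grasp_force: 43.5
```

```bash
python3 -m inch '[[[0,0,0,1.5,0,0,0],[0,0,0,0,0,0,0]]]'; python3 -m inch '[[[0,0,0,1,0,0,0],[0,0,0,0,0,0,0]]]'
```

```text
time: 9.1
ee_pos: [0.5998, -0.0584, 0.034]
tcp_rot: [180.0, 0.0, 90.0]
wrist_force: [-4.9, 0.8, 5.9]
opening: 0.0533
grasp_force: 44.3
time: 9.35
ee_pos: [0.5998, -0.0583, 0.034]
tcp_rot: [179.9, 0.0, 90.0]
wrist_force: [-8.1, 1.1, 12.9]
opening: 0.0534
grasp_force: 45.1
```

```bash
python3 -m inch '[[[60,0,0,-2,0,0,0],[100,0,0,0,0,0,0],[100,0,0,0,0,0,0],[100,0,0,-20,0,0,0],[100,0,0,-40,0,0,0],[100,0,0,-40,0,0,0]]]'
python3 -m inch '[[[100,-40,0,0,0,0,0],[100,-40,0,0,0,0,0],[100,-40,0,0,0,0,0],[100,-40,0,0,0,0,0],[100,-40,-5,0,0,0,0],[100,-40,-4,0,0,0,0],[100,-40,0,0,0,0,0],[100,0,0,0,0,0,0]]]'
python3 - <<'E'
from h import *
np.set_printoptions(precision=4,suppress=True)
c=cam("top")
for ce,s,m in blobs(c,(15,120,60),(35,255,255),300): print("car",ce,s,w(c,ce,.044))
for ce,s,m in blobs(c,(0,180,130),(4,255,255),60): print("red",ce,s,w(c,ce,.02))
c=cam("wrist"); cv2.imwrite("pics/w3.png",c["pixels"][:,:,::-1]);print(bot.get_obs()["ee_pos"])
for ce,s,m in blobs(c,(0,150,100),(6,255,255),60): print("redw",ce,s,w(c,ce,.02))
for ce,s,m in blobs(c,(170,150,100),(180,255,255),60): print("redw",ce,s,w(c,ce,.02))
for ce,s,m in blobs(c,(15,120,60),(35,255,255),300): print("carw",ce,s,w(c,ce,.044))
for d in finder.outline_of("wrist","dish")[:2]: print(d["extent"],d["conf"],w(c,d["extent"][:2],.015))
E
```

```text
time: 10.1
ee_pos: [0.5996, -0.0583, 0.1346]
tcp_rot: [-180.0, -0.0, 90.0]
wrist_force: [0.9, -0.8, 0.3]
opening: 0.0854
grasp_force: 0.0
time: 11.1
ee_pos: [0.5902, -0.3409, 0.1329]
tcp_rot: [-180.0, 0.0, 89.8]
wrist_force: [-0.4, 0.8, 0.2]
opening: 0.0855
grasp_force: 0.0
car [360.4439 190.7506] [350 180  22  23 401] [ 0.6005 -0.0592  0.044 ]
red [474.811  192.5118] [469 187  13  12 127] [ 0.5907 -0.3444  0.02  ]
[ 0.5907 -0.3384  0.1334]
redw [314.276  200.6487] [ 296  183   38   36 1076] [ 0.5891 -0.344   0.02  ]
carw [123.4369 197.8026] [116 181  17  35 309] [ 0.4187 -0.3349  0.044 ]
```

View pics/w3.png

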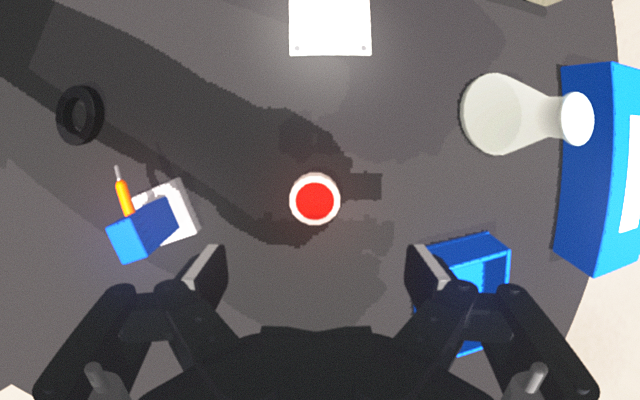

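The dish is at (315,201), giving (0.589, -0.344). The flask at (495,115) is clear.

```bash
python3 -m inch '[[[100,-3,-1,40,0,0,0],[100,0,0,40,0,0,0],[100,0,0,30,0,0,0],[100,0,0,16,0,0,0],[100,0,0,0,0,0,0],[0,0,0,0,0,0,0],[0,0,0,0,0,0,0],[0,0,0,0,0,0,0]]]' 30
python3 -m inch '[[[0,0,0,0,0,0,0],[0,0,0,0,0,0,0],[0,0,0,0,0,0,0],[0,0,0,-10,0,0,0],[0,0,0,-30,0,0,0],[0,0,0,-40,0,0,0],[0,0,0,-40,0,0,0],[0,0,0,0,0,0,0]]]'
```

```text
time: 12.25
ee_pos: [0.5904, -0.3417, 0.0094]
tcp_rot: [179.9, 0.1, 90.0]
wrist_force: [-0.4, 1.0, 4.8]
opening: 0.0422
grasp_force: 30.0
time: 13.25
ee_pos: [0.5912, -0.3423, 0.1327]
tcp_rot: [179.7, 0.2, 90.0]
wrist_force: [0.2, 0.1, -1.1]
opening: 0.0423
grasp_force: 30.6
```

```bash
python3 -m inch '[[[0,41,2,0,0,0,0],[0,41,2,0,0,0,0],[0,41,2,0,0,0,0],[0,41,2,0,0,0,0],[0,41,1,0,0,0,0],[0,41,0,0,0,0,0],[0,39,0,0,0,0,0],[0,0,0,0,0,0,0]]]'
python3 -m inch '[[[0,0,0,30,0,0,0],[0,0,0,30,0,0,0],[0,0,0,14,0,0,0],[0,0,0,0,0,0,0],[0,0,0,0,0,0,0]]]'
```

```text
time: 14.25
ee_pos: [0.5984, -0.0541, 0.1273]
tcp_rot: [-180.0, -0.0, 90.2]
wrist_force: [-0.4, -0.1, -0.7]
opening: 0.0426
grasp_force: 30.7
time: 14.88
ee_pos: [0.599, -0.0568, 0.0542]
tcp_rot: [180.0, 0.0, 90.0]
wrist_force: [-0.8, -0.3, -1.0]
opening: 0.0424
grasp_force: 35.2
```

```bash
python3 -m inch '[[[0,0,1,1,0,0,0],[0,0,0,0,0,0,0]]]';  python3 -m inch '[[[0,0,0,1,0,0,0],[0,0,0,0,0,0,0]]]'; python3 -m inch '[[[0,0,0,1,0,0,0],[0,0,0,0,0,0,0]]]'
```

```text
time: 15.12
ee_pos: [0.5999, -0.0564, 0.053]
tcp_rot: [180.0, 0.0, 90.0]
wrist_force: [0.2, -0.3, -1.0]
opening: 0.0424
grasp_force: 35.2
time: 15.38
ee_pos: [0.5997, -0.0563, 0.0517]
tcp_rot: [-180.0, -0.0, 90.0]
wrist_force: [0.2, -0.2, -0.2]
opening: 0.0425
grasp_force: 35.2
time: 15.62
ee_pos: [0.5998, -0.0564, 0.0514]
tcp_rot: [180.0, 0.0, 90.0]
wrist_force: [-2.2, 0.0, 5.5]
opening: 0.0422
grasp_force: 35.6
```

```bash
python3 -m inch '[[[60,0,0,-1,0,0,0],[100,0,0,0,0,0,0],[100,0,0,0,0,0,0],[100,0,0,-40,0,0,0],[100,0,0,-50,0,0,0],[100,0,0,-50,0,0,0]]]'
python3 -m inch '[[[100,50,-19,0,0,0,0],[100,50,-19,0,0,0,0],[100,50,-19,0,0,0,0],[100,50,-19,0,0,0,0],[100,50,-19,0,0,0,0],[100,50,-19,0,0,0,0],[100,0,0,0,0,0,0]]]'
python3 - <<'E'
from h import *
np.set_printoptions(precision=4,suppress=True)
c=cam("top")
for ce,s,m in blobs(c,(0,180,130),(4,255,255),60): print("red",ce,s,w(c,ce,.064))
c=cam("wrist"); cv2.imwrite("pics/w4.png",c["pixels"][:,:,::-1]);print(bot.get_obs()["ee_pos"])
for ce,s,m in blobs(c,(100,130,60),(125,255,255),100):
    r=cv2.minAreaRect(cv2.findContours(m.astype(np.uint8),0,2)[0][0]); print("blue",ce,s,w(c,ce,.084),r)
for ce,s,m in blobs(c,(5,150,120),(18,255,255),60): print("or",ce,s,w(c,ce,.06))
for ce,s,m in blobs(c,(20,150,100),(35,255,255),60): print("yel",ce,s,w(c,ce,.088))
E
```

```text
time: 16.38
ee_pos: [0.5995, -0.0563, 0.1931]
tcp_rot: [-180.0, -0.0, 90.0]
wrist_force: [1.0, -0.4, 0.4]
opening: 0.0853
grasp_force: 0.0
time: 17.25
ee_pos: [0.4843, 0.2465, 0.1917]
tcp_rot: [-180.0, -0.0, 90.3]
wrist_force: [-0.4, -0.5, -1.2]
opening: 0.0854
grasp_force: 0.0
red [361.1652 189.2435] [356 184  12  12 115] [ 0.6015 -0.0592  0.064 ]
[0.4855 0.2439 0.1917]
blue [284.2841  73.4053] [256  57  44  31 264] [0.4595 0.3468 0.084 ] ((279.65380859375, 74.6361083984375), (25.615966796875, 41.928253173828125), 74.24882507324219)
blue [482.9973 372.1351] [470 350  24  42 370] [0.705  0.0094 0.084 ] ((483.92333984375, 370.83575439453125), (19.223047256469727, 37.84804153442383), 19.983104705810547)
or [634.9272 205.872 ] [625 154  15  78 508] [0.9632 0.2283 0.06  ]
yel [434.608   70.5143] [ 412   50   46   40 1398] [0.5822 0.354  0.088 ]
yel [301.5217  83.6166] [287  71  29  25 253] [0.4735 0.3377 0.088 ]
yel [113.3731  90.2239] [109  86   9   9  67] [0.3001 0.3462 0.088 ]
yel [515.4183 158.6844] [506 140  30  46 526] [0.6704 0.2839 0.088 ]
```

View pics/w4.png

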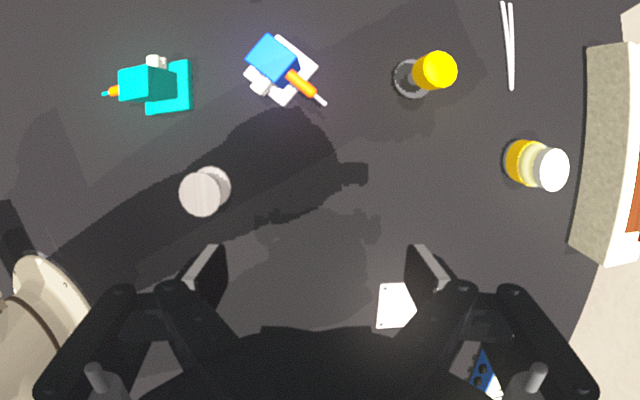

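Wrist view: the blue manipulator's top is at about (272,58), the lamp head at (434,70) and turquoise at (150,88). I'll go above the blue one and turn to its yaw.

```bash
python3 -m inch '[[[100,39,-12,0,0,0,0],[100,39,-12,0,0,0,0],[100,38,-11,0,0,0,0]]]'
python3 -m inch '[[[100,0,0,0,0,0,-8.8],[100,0,0,0,0,0,-8.8],[100,0,0,0,0,0,-8.8],[100,0,0,0,0,0,-8.8],[100,0,0,0,0,0,-8.8],[100,0,0,0,0,0,-8.8],[100,0,0,0,0,0,0]]]'
python3 - <<'E'
from h import *
np.set_printoptions(precision=4,suppress=True)
c=cam("wrist"); cv2.imwrite("pics/w5.png",c["pixels"][:,:,::-1]);print(bot.get_obs()["ee_pos"])
for ce,s,m in blobs(c,(95,100,60),(125,255,255),200):
    r=cv2.minAreaRect(cv2.findContours(m.astype(np.uint8),0,2)[0][0]); B=cv2.boxPoints(r); print("blue",ce,s,w(c,ce,.084),r,[w(c,p,.084)[:2] for p in B])
E
```

```text
time: 17.73
ee_pos: [0.4512, 0.3594, 0.1918]
tcp_rot: [180.0, 0.0, 89.9]
wrist_force: [0.3, -0.6, 0.1]
opening: 0.0855
grasp_force: 0.0
time: 18.6
ee_pos: [0.4515, 0.3585, 0.1917]
tcp_rot: [-180.0, 0.0, 142.6]
wrist_force: [0.3, 0.1, -0.2]
opening: 0.0852
grasp_force: 0.0
[0.4514 0.3587 0.1918]
blue [316.1258 186.5916] [ 298  161   37   51 1709] [0.4443 0.3641 0.084 ] ((316.2198181152344, 185.94435119628906), (35.531646728515625, 49.648746490478516), 2.4895529747009277) [array([0.4509, 0.3391]), array([0.4187, 0.3666]), array([0.4372, 0.3889]), array([0.4702, 0.3623])]
```

View pics/w5.png

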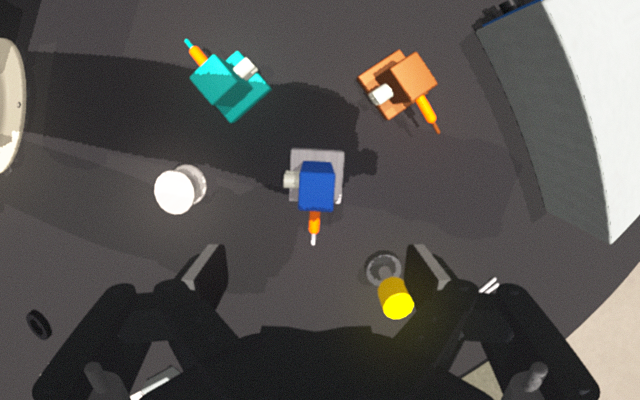

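Wrist view: the blue column is at (317,188) with its needle down at (314,225) and base at (317,175). Turquoise and brown are well clear. The lamp at (385,285) lies beside the right finger, so I need the exact offset.

Run:
```python
from h import *
np.set_printoptions(precision=4,suppress=True)
c=cam("wrist"); o=bot.get_obs(); R=Ro.from_euler("xyz",o["tcp_rot"],degrees=True).as_matrix()
print("cam",-c["R"].T@c["t"])
v=cv2.cvtColor(c["pixels"],cv2.COLOR_RGB2HSV)[155:216,316]; print(v[:,2].tolist())
for p,z in [((316,191.5),.084),((316.1,212),.084),((317,150),.016),((316,170),.084),((343,150),.016),((291,150),.016),((298,190),.084),((334,190),.084),((385,268),.0),((396,305),.088)]:
    X=w(c,p,z); print(p,X,"tool",(R.T@(X-o["ee_pos"]))*1000)
```

```text
cam [0.399  0.3985 0.3345]
[175, 174, 174, 178, 175, 159, 149, 130, 125, 130, 135, 135, 128, 130, 131, 127, 124, 145, 180, 196, 195, 199, 202, 199, 201, 203, 199, 199, 203, 199, 199, 197, 194, 198, 199, 195, 200, 196, 201, 199, 197, 199, 195, 199, 199, 197, 194, 193, 196, 194, 189, 167, 155, 146, 148, 141, 124, 192, 209, 204, 207]
(316, 191.5) [0.4475 0.3616 0.084 ] tool [  4.6498  -0.0677 107.7693]
(316.1, 212) [0.4617 0.3508 0.084 ] tool [-13.2238   0.0332 107.7703]
(317, 150) [0.4263 0.3792 0.016 ] tool [ 32.1649   0.9903 175.7676]
(316, 170) [0.4331 0.3726 0.084 ] tool [ 22.7897  -0.0832 107.7682]
(343, 150) [0.4425 0.4006 0.016 ] tool [ 32.315   27.8318 175.766 ]
(291, 150) [0.4099 0.358  0.016 ] tool [ 32.2553 -25.8342 175.7691]
(298, 190) [0.4373 0.3505 0.084 ] tool [  5.9313 -15.0482 107.77  ]
(334, 190) [0.4556 0.3743 0.084 ] tool [  5.9531  14.9117 107.7683]
(385, 268) [0.5923 0.3581 0.    ] tool [-112.4377   85.2274  191.7711]
(396, 305) [0.5841 0.3553 0.088 ] tool [-107.618    78.0095  103.7713]
```

```bash
python3 -m inch '[[[100,4.5,0,0,0,0,0],[100,0,0,40,0,0,0],[100,0,0,40,0,0,0],[100,0,0,40,0,0,0],[100,0,0,18,0,0,0],[100,0,0,0,0,0,0],[0,0,0,0,0,0,0],[0,0,0,0,0,0,0]]]' 60
python3 -m inch '[[[0,0,0,0,0,0,0],[0,0,0,0,0,0,0],[0,0,0,0,0,0,0],[0,0,0,0,0,0,0]]]'
```

```text
time: 19.7
ee_pos: [0.4478, 0.3629, 0.0555]
tcp_rot: [179.9, 0.0, 142.8]
wrist_force: [0.2, -0.5, 0.3]
opening: 0.0516
grasp_force: 0.0
time: 20.2
ee_pos: [0.4475, 0.3626, 0.0549]
tcp_rot: [179.9, 0.0, 142.8]
wrist_force: [-0.7, -1.5, 4.9]
opening: 0.0294
grasp_force: 58.6
```

```bash
python3 -m inch '[[[0,0,0,-15,0,0,0],[0,0,0,-35,0,0,0],[0,0,0,-40,0,0,0],[0,0,0,-30,0,0,0],[0,0,0,0,0,0,9],[0,0,0,0,0,0,9],[0,0,0,0,0,0,9],[0,0,0,0,0,0,9]]]'
python3 -m inch '[[[0,0,0,0,0,0,9],[0,0,0,0,0,0,9],[0,-30,18,0,0,0,0],[0,-40,22,0,0,0,0],[0,-40,22,0,0,0,0],[0,-40,22,0,0,0,0],[0,-30,18,0,0,0,0],[0,0,0,0,0,0,0]]]'
python3 - <<'E'
from h import *
np.set_printoptions(precision=4,suppress=True)
c=cam("wrist"); cv2.imwrite("pics/w6.png",c["pixels"][:,:,::-1]);print(bot.get_obs()["ee_pos"])
for ce,s,m in blobs(c,(0,0,150),(180,60,255),300):
    r=cv2.minAreaRect(cv2.findContours(m.astype(np.uint8),0,2)[0][0]); print(ce,s,r,[w(c,p,.004)[:2] for p in cv2.boxPoints(r)])
for d in finder.outline_of("wrist","pad_left")[:3]:
    r=cv2.minAreaRect(max(cv2.findContours(d["pixels"].astype(np.uint8),0,2)[0],key=cv2.contourArea)); print("net",d["conf"],r,w(c,r[0],.004))
E
```

```text
time: 21.2
ee_pos: [0.4469, 0.3622, 0.1741]
tcp_rot: [-180.0, 0.0, 106.5]
wrist_force: [0.4, -0.2, -3.6]
opening: 0.0291
grasp_force: 58.8
time: 22.2
ee_pos: [0.546, 0.1782, 0.174]
tcp_rot: [-180.0, 0.0, 88.6]
wrist_force: [0.3, 0.5, -3.8]
opening: 0.0292
grasp_force: 59.8
[0.5455 0.1794 0.174 ]
[600.4068 208.836 ] [  521     0   119   400 26091] ((580.0, 199.5), (399.0, 118.0), 90.0) [array([0.7972, 0.401 ]), array([1.103 , 0.4976]), array([ 1.7988, -0.6836]), array([ 0.9462, -0.2635])]
[518.5789  93.4763] [ 490   68   56   52 2213] ((517.5, 93.5), (51.0, 55.0), 90.0) [array([0.742 , 0.3055]), array([0.828 , 0.3183]), array([0.8276, 0.2544]), array([0.7416, 0.2474])]
[141.9671 137.7514] [ 115  115   56   49 2188] ((142.5, 139.0), (48.0, 55.0), 90.0) [array([0.3153, 0.2658]), array([0.391 , 0.2567]), array([0.3863, 0.2042]), array([0.3086, 0.2093])]
[325.0076 218.6592] [ 256  180  144   99 4619] ((328.99822998046875, 226.1890411376953), (143.44815063476562, 92.61498260498047), 4.635463714599609) [array([0.4726, 0.081 ]), array([0.4897, 0.1874]), array([0.6399, 0.1719]), array([0.6389, 0.0607])]
[ 32.7487 290.9161] [   0  229   71  117 4830] ((30.659252166748047, 286.6821594238281), (130.547119140625, 50.29827880859375), 64.25929260253906) [array([-0.1186,  0.0937]), array([0.0908, 0.1411]), array([ 0.1407, -0.0707]), array([-0.0761, -0.1841])]
[519.8523 307.6945] [ 480  289   67   45 1496] ((517.0617065429688, 302.6644287109375), (68.56269836425781, 31.577701568603516), 32.574058532714844) [array([0.761 , 0.0186]), array([0.779 , 0.0572]), array([ 0.9227, -0.029 ]), array([ 0.9045, -0.0791])]
[  7.6962 336.9269] [   0  293   22   84 1162] ((10.499998092651367, 334.4999694824219), (20.999996185302734, 82.99998474121094), 0.0) [array([-0.4331, -0.3786]), array([-0.1087, -0.0256]), array([-0.0088, -0.0094]), array([-0.244 , -0.3065])]
net 0.9 ((379.5, 254.5), (35.0, 35.0), 90.0) [0.616  0.0931 0.004 ]
```

View pics/w6.png

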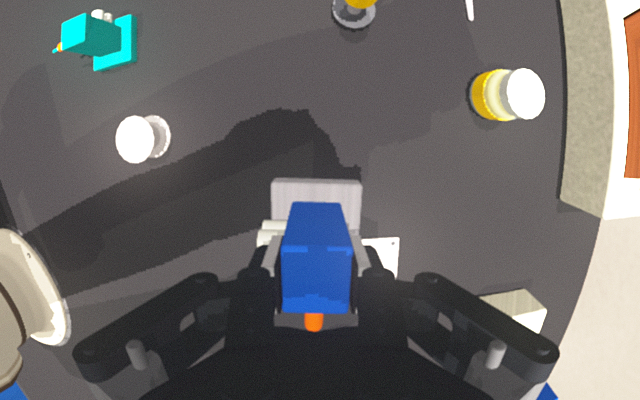

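The manipulator is held upright at (316,250). The left pad's far left corner shows at (398,238).

Run:
```python
from h import *
np.set_printoptions(precision=4,suppress=True)
c=cam("wrist"); o=bot.get_obs(); R=Ro.from_euler("xyz",o["tcp_rot"],degrees=True).as_matrix()
for p,z in [((398.5,237.5),.004),((271,181),.135),((361,181),.135),((290,203),.203),((341,203),.203)]:
    X=w(c,p,z); print(p,X,"tool",(R.T@(X-o["ee_pos"]))*1000)
print(o["ee_pos"])
t=cam("top")
for X in [(.639,.112,.004)]: print(px(c,X),px(t,X))
g=cv2.cvtColor(c["pixels"],cv2.COLOR_RGB2GRAY); print(g[250,375:410].tolist()); print(g[225:250,385].tolist())
```

```text
(398.5, 237.5) [0.636  0.1153 0.004 ] tool [-63.5291  92.4402 169.901 ]
(271, 181) [0.5188 0.2087 0.135 ] tool [ 27.431  -26.7331  38.9705]
(361, 181) [0.573  0.2076 0.135 ] tool [27.4354 27.5502 38.9481]
(290, 203) [0.5361 0.2138 0.203 ] tool [ 32.9165  -9.5454 -29.0354]
(341, 203) [0.5556 0.2134 0.203 ] tool [ 32.9194   9.9627 -29.0434]
[0.545  0.1807 0.174 ]
[400.8428 240.1511] [290.6307 179.7944]
[87, 237, 255, 255, 255, 255, 255, 255, 255, 255, 255, 255, 255, 255, 255, 255, 255, 255, 255, 255, 255, 255, 255, 255, 168, 99, 106, 108, 112, 112, 112, 111, 109, 110, 112]
[107, 108, 106, 110, 112, 115, 110, 110, 110, 112, 113, 111, 111, 112, 185, 255, 255, 255, 255, 255, 255, 255, 255, 255, 255]
```

```bash
python3 -m inch '[[[0,-34,20,0,0,0,0],[0,-34,20,0,0,0,0],[0,-33,20,0,0,0,0],[0,0,0,0,0,0,0],[0,0,0,40,0,0,0],[0,0,0,40,0,0,0],[0,0,0,25,0,0,0],[0,0,0,0,0,0,0]]]'
```

```text
time: 23.4
ee_pos: [0.6013, 0.0793, 0.0668]
tcp_rot: [-179.8, 0.0, 88.9]
wrist_force: [-0.4, 0.4, -4.7]
opening: 0.0292
grasp_force: 60.2
```

```bash
python3 -m inch '[[[0,-1,1,5,0,0,0],[0,0,0,0,0,0,0],[0,0,0,0,0,0,0]]]'; python3 -m inch '[[[0,0,0,1.5,0,0,0],[0,0,0,0,0,0,0]]]';  python3 -m inch '[[[0,0,0,1,0,0,0],[0,0,0,0,0,0,0]]]'
```

```text
time: 23.78
ee_pos: [0.6046, 0.0771, 0.0648]
tcp_rot: [179.9, -0.0, 88.8]
wrist_force: [1.0, 0.3, -2.9]
opening: 0.0294
grasp_force: 60.3
time: 24.02
ee_pos: [0.6042, 0.077, 0.0623]
tcp_rot: [-180.0, -0.0, 88.8]
wrist_force: [-0.1, 0.1, -3.5]
opening: 0.0291
grasp_force: 60.3
time: 24.28
ee_pos: [0.6041, 0.077, 0.0611]
tcp_rot: [-180.0, 0.0, 88.8]
wrist_force: [0.1, -0.6, -3.9]
opening: 0.0289
grasp_force: 60.3
```

```bash
python3 -m inch '[[[0,0,0,1,0,0,0],[0,0,0,0,0,0,0]]]'; python3 -m inch '[[[0,0,0,1,0,0,0],[0,0,0,0,0,0,0]]]';  python3 -m inch '[[[0,0,0,1,0,0,0],[0,0,0,0,0,0,0]]]'
```

```text
time: 24.52
ee_pos: [0.6041, 0.077, 0.0602]
tcp_rot: [-180.0, 0.0, 88.8]
wrist_force: [-0.8, 0.8, -3.7]
opening: 0.0292
grasp_force: 60.3
time: 24.78
ee_pos: [0.6042, 0.077, 0.0592]
tcp_rot: [-180.0, -0.0, 88.8]
wrist_force: [-0.5, -0.1, -3.2]
opening: 0.0294
grasp_force: 60.4
time: 25.02
ee_pos: [0.6042, 0.0772, 0.0591]
tcp_rot: [180.0, -0.0, 88.8]
wrist_force: [-3.7, 1.6, 3.7]
opening: 0.0293
grasp_force: 61.3
```

```bash
python3 -m inch '[[[50,0,0,0,0,0,0],[100,0,0,0,0,0,0],[100,0,0,0,0,0,0],[100,0,0,-30,0,0,0],[100,0,0,-50,0,0,0],[100,0,0,-55,0,0,0],[100,-20,-6,0,0,0,0],[100,-40,-16,0,0,0,0]]]'
python3 -m inch '[[[100,-54,-20,0,0,0,0],[100,-54,-20,0,0,0,0],[100,-54,-20,0,0,0,0],[100,-54,-20,0,0,0,0],[100,-54,-20,0,0,0,0],[100,-54,-20,0,0,0,0],[100,-50,-20,0,0,0,-9],[100,0,0,0,0,0,-9]]]'
python3 -m inch '[[[100,0,0,0,0,0,0]]]'
cat > look.py <<'E'
from h import *
np.set_printoptions(precision=4,suppress=True)
t=cam("top")
for ce,s,m in blobs(t,(100,130,80),(125,255,255),100):
    if s[4]<500:
        r=cv2.minAreaRect(cv2.findContours(m.astype(np.uint8),0,2)[0][0]);print("top blue",ce,s,w(t,ce,.084),r[1],r[2])
c=cam("wrist"); o=bot.get_obs(); R=Ro.from_euler("xyz",o["tcp_rot"],degrees=True).as_matrix()
print(o["ee_pos"],o["tcp_rot"])
for ce,s,m in blobs(c,(95,100,160),(125,255,255),200):
    r=cv2.minAreaRect(cv2.findContours(m.astype(np.uint8),0,2)[0][0]); X=w(c,r[0],.084)
    B=[w(c,p,.084)[:2] for p in cv2.boxPoints(r)]
    print("blue",s,r,X,"tool",(R.T@(X-o["ee_pos"]))*1000,[np.linalg.norm(B[i]-B[i-1])*1000 for i in (1,2)])
    for i in (1,2): d=B[i]-B[i-1]; print(" edge dir",np.degrees(np.arctan2(d[1],d[0])))
cv2.imwrite("pics/w7.png",c["pixels"][:,:,::-1])
E
python3 look.py
```

```text
time: 26.02
ee_pos: [0.5811, 0.0175, 0.193]
tcp_rot: [180.0, -0.0, 88.9]
wrist_force: [0.3, -1.3, -0.1]
opening: 0.0853
grasp_force: 0.0
time: 27.02
ee_pos: [0.431, -0.3566, 0.1921]
tcp_rot: [-179.9, -0.0, 106.8]
wrist_force: [1.3, 0.8, 0.0]
opening: 0.0854
grasp_force: 0.0
time: 27.15
ee_pos: [0.4325, -0.354, 0.1924]
tcp_rot: [-180.0, -0.1, 106.7]
wrist_force: [-0.1, 1.5, 0.4]
opening: 0.0854
grasp_force: 0.0
top blue [304.419  188.1006] [298 182  14  13 179] [0.6055 0.0762 0.084 ] (12.0, 13.0) 90.0
top blue [493.6889 251.5   ] [486 244  17  16 180] [ 0.4437 -0.359   0.084 ] (12.998673439025879, 14.112845420837402) 68.19859313964844
[ 0.4331 -0.3532  0.1928] [-179.9788   -0.0308  106.6269]
blue [ 564  170   76  146 4701] ((614.2911376953125, 245.9192352294922), (62.01853942871094, 146.38462829589844), 21.13982582092285) [ 0.8394 -0.3024  0.084 ] tool [-67.6376 403.8922 108.6291] [np.float64(183.84051884530766), np.float64(206.01443177848466)]
 edge dir 93.07024433894551
 edge dir 10.064112701252037
blue [ 306  174   37   52 1587] ((323.80828857421875, 199.3653564453125), (51.381168365478516, 35.07662582397461), 88.21009063720703) [ 0.4399 -0.3538  0.084 ] tool [ -2.5454   6.3614 108.8109] [np.float64(28.959549575518942), np.float64(44.968592487589675)]
 edge dir 18.54632179897434
 edge dir -70.3921955254323
blue [ 479  266   72   41 1114] ((515.0866088867188, 280.4102783203125), (68.08772277832031, 36.8900032043457), 15.679524421691895) [ 0.6701 -0.3814  0.084 ] tool [-94.854  219.094  108.6827] [np.float64(41.313342583724015), np.float64(111.80131622389052)]
 edge dir 103.27575295314998
 edge dir -0.08073802425890401
```

View pics/w7.png

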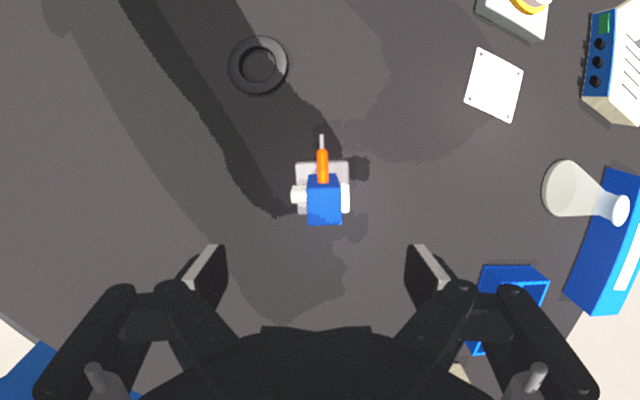

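The left manipulator sits at (0.6055, 0.0762), on its pad. The right one's column is at (324,200), needle up at (322,160), knobs to the left, as described. Descending.

```bash
python3 -m inch '[[[100,-7,7,0,0,0,-2],[100,0,0,40,0,0,0],[100,0,0,40,0,0,0],[100,0,0,40,0,0,0],[100,0,0,18,0,0,0],[100,0,0,0,0,0,0],[0,0,0,0,0,0,0],[0,0,0,0,0,0,0]]]' 60
python3 -m inch '[[[0,0,0,0,0,0,0],[0,0,0,0,0,0,0],[0,0,0,0,0,0,0],[0,0,0,0,0,0,0]]]'
```

```text
time: 28.25
ee_pos: [0.4427, -0.3588, 0.057]
tcp_rot: [179.9, 0.1, 108.8]
wrist_force: [0.8, 0.2, -0.8]
opening: 0.0515
grasp_force: 0.0
time: 28.75
ee_pos: [0.4422, -0.3586, 0.0563]
tcp_rot: [180.0, 0.1, 108.8]
wrist_force: [-1.8, -0.5, 5.7]
opening: 0.0291
grasp_force: 59.8
```

```bash
python3 -m inch '[[[0,0,0,-15,0,0,0],[0,0,0,-35,0,0,0],[0,0,0,-40,0,0,0],[0,0,0,-30,0,0,0],[0,0,0,0,0,0,10],[0,0,0,0,0,0,10],[0,25,35,0,0,0,0],[0,25,35,0,0,0,0]]]'
python3 -m inch '[[[0,22,32,0,0,0,0],[0,0,0,0,0,0,0],[0,0,0,0,0,0,0]]]'
python3 - <<'E'
from h import *
np.set_printoptions(precision=4,suppress=True)
c=cam("wrist"); cv2.imwrite("pics/w8.png",c["pixels"][:,:,::-1]);o=bot.get_obs();print(o["ee_pos"],o["tcp_rot"])
for ce,s,m in blobs(c,(0,0,190),(180,60,255),300):
    r=cv2.minAreaRect(cv2.findContours(m.astype(np.uint8),0,2)[0][0]); print(ce,s,r,w(c,r[0],.004)[:2])
for d in finder.outline_of("wrist","pad_right")[:3]:
    r=cv2.minAreaRect(max(cv2.findContours(d["pixels"].astype(np.uint8),0,2)[0],key=cv2.contourArea)); print("net",d["conf"],r,w(c,r[0],.004))
print("pred",px(c,(.6047,-.182,.004)))
E
```

```text
time: 29.75
ee_pos: [0.5135, -0.3093, 0.1758]
tcp_rot: [180.0, -0.0, 88.7]
wrist_force: [1.7, -0.6, -4.6]
opening: 0.0288
grasp_force: 61.0
time: 30.12
ee_pos: [0.5451, -0.2883, 0.1753]
tcp_rot: [-180.0, -0.0, 88.8]
wrist_force: [-0.6, -0.2, -4.5]
opening: 0.0291
grasp_force: 61.5
[ 0.5448 -0.2886  0.1754] [-179.9707   -0.0027   88.7972]
[ 9.194  28.5851] [   0    0   26   79 1258] ((12.5, 39.0), (78.0, 25.0), 90.0) [ 0.0891 -0.0466]
[550.92   25.133] [ 515    0   69   55 2812] ((549.0, 27.0), (54.0, 68.0), 90.0) [ 0.8403 -0.0901]
[625.0597  53.4755] [ 605    0   35  115 3264] ((622.0, 57.0), (114.0, 34.0), 90.0) [ 1.0124 -0.0933]
[369.9495  78.2126] [ 334   43   73   71 4850] ((369.96649169921875, 78.2926025390625), (71.22251892089844, 70.72271728515625), 88.40885925292969) [ 0.6016 -0.1825]
[514.1832 159.8192] [ 480  124   79   68 3838] ((519.0, 157.5), (67.0, 78.0), 90.0) [ 0.7872 -0.2606]
[621.2231 202.017 ] [ 605  155   31   98 1645] ((620.9270629882812, 203.5596923828125), (18.689260482788086, 100.08072662353516), 7.957525730133057) [ 1.0368 -0.324 ]
[570.4769 176.6465] [557 156  28  42 908] ((570.5, 176.5), (41.0, 27.0), 90.0) [ 0.887  -0.2824]
[279.8869 208.8594] [ 257  183   48   64 1415] ((281.46282958984375, 214.7554473876953), (35.999488830566406, 72.94580841064453), 14.858613014221191) [ 0.5075 -0.3239]
[346.1785 200.0708] [ 327  183   33   48 1003] ((343.0, 206.5), (47.0, 32.0), 90.0) [ 0.5733 -0.316 ]
[600.9803 340.6519] [  521   199   119   201 10045] ((580.0, 299.0), (200.0, 118.0), 90.0) [ 0.9885 -0.4908]
net 0.84 ((370.0, 78.5), (67.0, 70.0), 90.0) [ 0.6016 -0.1827  0.004 ]
pred [373.0167  77.9174]
```

View pics/w8.png

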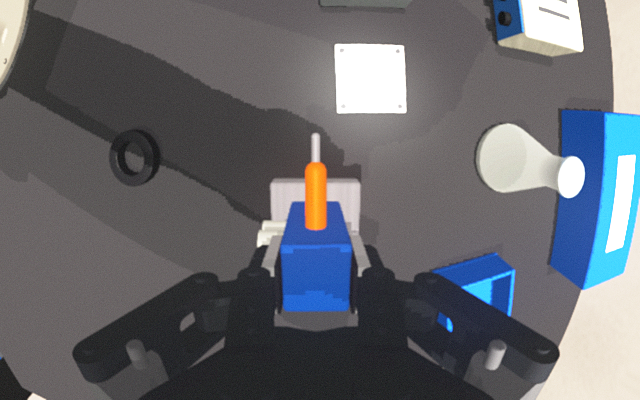

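The right pad is at (370,78), giving about (0.603, -0.182). The manipulator is held square.

```bash
python3 -m inch '[[[0,36,19,0,0,0,0],[0,36,19,0,0,0,0],[0,35,18,0,0,0,0],[0,0,0,0,0,0,0],[0,0,0,40,0,0,0],[0,0,0,40,0,0,0],[0,0,0,28,0,0,0],[0,0,0,0,0,0,0]]]'
python3 -m inch '[[[0,0,0,3,0,0,0],[0,0,0,0,0,0,0]]]'
```

```text
time: 31.22
ee_pos: [0.6014, -0.1833, 0.0651]
tcp_rot: [-179.8, -0.1, 88.7]
wrist_force: [-0.8, 0.6, -3.3]
opening: 0.0289
grasp_force: 61.5
time: 31.48
ee_pos: [0.6042, -0.1831, 0.0659]
tcp_rot: [179.9, 0.0, 88.8]
wrist_force: [-0.3, 0.1, -4.1]
opening: 0.0292
grasp_force: 61.6
```

```bash
python3 -m inch '[[[0,1,-1,3,0,0,0],[0,0,0,0,0,0,0],[0,0,0,0,0,0,0]]]'; for i in 1; do python3 -m inch '[[[0,0,0,1,0,0,0],[0,0,0,0,0,0,0]]]'; python3 -m inch '[[[0,0,0,1,0,0,0],[0,0,0,0,0,0,0]]]'; done
```

```text
time: 31.85
ee_pos: [0.6027, -0.1814, 0.0614]
tcp_rot: [180.0, 0.0, 88.8]
wrist_force: [0.6, 0.3, -3.6]
opening: 0.0291
grasp_force: 61.6
time: 32.1
ee_pos: [0.6027, -0.1815, 0.0604]
tcp_rot: [180.0, 0.0, 88.8]
wrist_force: [0.2, 0.2, -2.7]
opening: 0.0289
grasp_force: 61.6
time: 32.35
ee_pos: [0.6027, -0.1815, 0.0604]
tcp_rot: [180.0, 0.0, 88.8]
wrist_force: [-2.8, 1.6, 4.8]
opening: 0.029
grasp_force: 62.6
```

```bash
python3 -m inch '[[[50,0,0,0,0,0,0],[100,0,0,0,0,0,0],[100,0,0,0,0,0,0],[100,0,0,-30,0,0,0],[100,0,0,-50,0,0,0],[100,0,0,-55,0,0,0],[100,20,0,0,0,0,0],[100,40,-2,0,0,0,0]]]'
python3 -m inch '[[[100,55,-2,0,0,0,0],[100,55,-2,0,0,0,0],[100,55,-2,0,0,0,0],[100,55,-2,0,0,0,0],[100,55,-2,0,0,0,0],[100,55,-2,0,0,0,0],[100,55,-2,0,0,0,0],[100,50,-2,0,0,0,0]]]'
python3 -m inch '[[[100,40,-9,0,0,0,0],[100,0,0,0,0,0,0],[100,0,0,0,0,0,0]]]'
python3 - <<'E'
from h import *
np.set_printoptions(precision=4,suppress=True)
o=bot.get_obs(); print(o["q"],o["ee_pos"],o["tcp_rot"])
t=cam("top")
for ce,s,m in blobs(t,(100,130,80),(125,255,255),100):
    if s[4]<500: print("top blue",ce,s,w(t,ce,.084))
c=cam("wrist");cv2.imwrite("pics/w9.png",c["pixels"][:,:,::-1])
for ce,s,m in blobs(c,(20,150,100),(35,255,255),200): print(ce,s,w(c,ce,.088))
for d in finder.mark_of("wrist","lamp")[:2]: print(d,w(c,d["position"],0))
E
```

```text
time: 33.35
ee_pos: [0.6021, -0.1216, 0.1942]
tcp_rot: [180.0, 0.0, 88.7]
wrist_force: [0.6, 0.3, 0.4]
opening: 0.0853
grasp_force: 0.0
time: 34.35
ee_pos: [0.5942, 0.316, 0.1933]
tcp_rot: [-180.0, 0.0, 88.9]
wrist_force: [1.0, -0.9, 0.5]
opening: 0.0854
grasp_force: 0.0
time: 34.72
ee_pos: [0.5865, 0.3537, 0.1936]
tcp_rot: [-180.0, 0.0, 88.8]
wrist_force: [-1.0, 0.4, 0.2]
opening: 0.0855
grasp_force: 0.0
[ 31.1019  24.0778  28.8702  94.8552  -0.0146 122.263 ] [0.5865 0.3537 0.1936] [-179.9547    0.0459   88.839 ]
top blue [414.34 185.84] [407 179  16  14 200] [ 0.603  -0.1827  0.084 ]
top blue [304.45   188.0667] [298 182  14  13 180] [0.6056 0.0761 0.084 ]
[167.4157  58.9412] [153  53  30  12 255] [0.4625 0.4784 0.088 ]
[316.8379 190.2289] [ 298  169   39   43 1302] [0.5878 0.3593 0.088 ]
[438.4442 232.732 ] [424 222  41  30 403] [0.6977 0.3178 0.088 ]
{'position': [317.4, 173.6], 'conf': 0.61} [0.5886 0.357  0.    ]
```

View pics/w9.png

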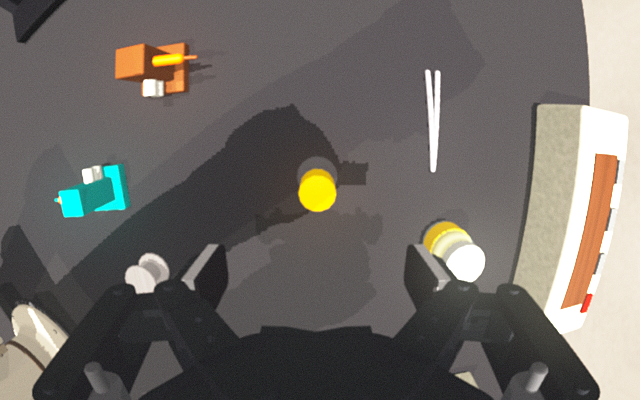

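Both manipulators are on their pads: (0.603, -0.183) and (0.606, 0.076). The lamp head is at (317,190), giving (0.588, 0.358). I'll descend and grip it.

```bash
python3 -m inch '[[[100,4,1.5,0,0,0,0],[100,0,0,40,0,0,0],[100,0,0,40,0,0,0],[100,0,0,40,0,0,0],[100,0,0,18,0,0,0],[100,0,0,0,0,0,0],[0,0,0,0,0,0,0],[0,0,0,0,0,0,0]]]' 50
python3 -m inch '[[[0,0,0,0,0,0,0],[0,0,0,0,0,0,0],[0,0,0,0,0,0,0],[0,0,0,0,0,0,0],[0,0,0,-10,0,0,0],[0,0,0,-30,0,0,0],[0,0,0,-40,0,0,0],[0,0,0,-40,0,0,0]]]'
```

```text
time: 35.88
ee_pos: [0.5891, 0.3584, 0.0582]
tcp_rot: [179.9, -0.1, 88.8]
wrist_force: [-0.2, -0.0, 0.3]
opening: 0.0516
grasp_force: 0.0
time: 36.88
ee_pos: [0.5881, 0.3577, 0.1775]
tcp_rot: [-180.0, 0.0, 88.8]
wrist_force: [0.3, 0.3, -2.6]
opening: 0.0308
grasp_force: 49.8
```

```bash
python3 -m inch '[[[0,-30,8,0,0,0,0],[0,-50,14,0,0,0,0],[0,-55,15,0,0,0,0],[0,-55,15,0,0,0,0],[0,-55,15,0,0,0,0],[0,-55,15,0,0,0,0],[0,-55,15,0,0,0,0],[0,-40,14,0,0,0,0]]]'
python3 -m inch '[[[0,-18,8,0,0,0,0],[0,0,0,0,0,0,-10],[0,0,0,0,0,0,-10],[0,0,0,0,0,0,-10],[0,0,0,0,0,0,-10],[0,0,0,0,0,0,-10],[0,0,0,0,0,0,-10],[0,0,0,0,0,0,-10]]]'
python3 -m inch '[[[0,0,0,0,0,0,-10],[0,0,0,0,0,0,-10],[0,0,0,0,0,0,0],[0,0,0,0,0,0,0]]]'
python3 - <<'E'
from h import *
np.set_printoptions(precision=4,suppress=True)
o=bot.get_obs(); print(o["q"],o["ee_pos"],o["tcp_rot"])
t=cam("top")
for ce,s,m in blobs(t,(22,120,100),(35,255,255),60): print(ce,s,w(t,ce,.21))
c=cam("wrist");cv2.imwrite("pics/w10.png",c["pixels"][:,:,::-1])
E
```

```text
time: 37.88
ee_pos: [0.6912, -0.0419, 0.1765]
tcp_rot: [-180.0, 0.0, 88.7]
wrist_force: [0.2, 1.1, -2.0]
opening: 0.0307
grasp_force: 50.0
time: 38.88
ee_pos: [0.6987, -0.0566, 0.1764]
tcp_rot: [180.0, -0.0, 159.2]
wrist_force: [0.3, -0.3, -3.4]
opening: 0.031
grasp_force: 50.1
time: 39.38
ee_pos: [0.6987, -0.057, 0.1763]
tcp_rot: [180.0, -0.0, 178.6]
wrist_force: [0.2, 0.4, -3.1]
opening: 0.0307
grasp_force: 50.1
[-4.6666 26.222  29.8382 93.625   0.0041 -3.2903] [ 0.6987 -0.057   0.1763] [179.9954  -0.0086 178.6238]
[229.0429 145.0143] [216 133  20  18  70] [0.6849 0.2311 0.21  ]
```

View pics/w10.png

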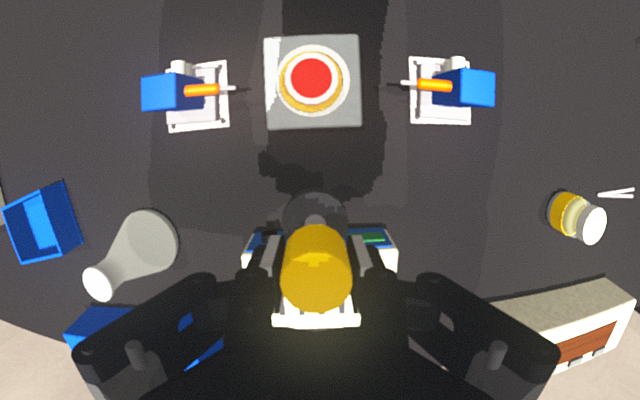

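Seen from above, dish, carrier and stage are concentric near (312,80), both manipulators are on their pads with needles towards the stage, and the lamp is in line in front of the amplifier. Lowering.

```bash
python3 -m inch '[[[0,0,0,40,0,0,0],[0,0,0,40,0,0,0],[0,0,0,30,0,0,0],[0,0,0,5,0,0,0],[0,0,0,0,0,0,0],[0,0,0,0,0,0,0]]]'
python3 -m inch '[[[0,0,0,1.5,0,0,0],[0,0,0,0,0,0,0]]]';python3 -m inch '[[[0,0,0,1,0,0,0],[0,0,0,0,0,0,0]]]'
```

```text
time: 40.22
ee_pos: [0.6997, -0.0575, 0.0633]
tcp_rot: [-180.0, 0.2, 178.8]
wrist_force: [-0.5, 0.7, -2.6]
opening: 0.0305
grasp_force: 50.2
time: 40.48
ee_pos: [0.6989, -0.0575, 0.0603]
tcp_rot: [-180.0, 0.0, 178.8]
wrist_force: [0.9, 0.4, -1.6]
opening: 0.0309
grasp_force: 50.2
time: 40.72
ee_pos: [0.6987, -0.0575, 0.0587]
tcp_rot: [-180.0, -0.0, 178.8]
wrist_force: [0.3, -0.0, -2.4]
opening: 0.0309
grasp_force: 50.2
```

```bash
python3 -m inch '[[[0,0,0,1,0,0,0],[0,0,0,0,0,0,0]]]';python3 -m inch '[[[0,0,0,1,0,0,0],[0,0,0,0,0,0,0]]]'
```

```text
time: 40.98
ee_pos: [0.6987, -0.0575, 0.0577]
tcp_rot: [-180.0, -0.0, 178.8]
wrist_force: [-0.1, -0.4, -3.0]
opening: 0.0306
grasp_force: 50.2
time: 41.22
ee_pos: [0.6989, -0.0575, 0.0575]
tcp_rot: [-180.0, 0.1, 178.8]
wrist_force: [-1.3, 0.1, 4.0]
opening: 0.0307
grasp_force: 50.8
```

```bash
python3 -m inch '[[[50,0,0,0,0,0,0],[100,0,0,0,0,0,0],[100,0,0,0,0,0,0],[100,0,0,-30,0,0,0],[100,0,0,-50,0,0,0],[100,0,0,-55,0,0,0],[100,0,0,-30,0,0,0]]]'
python3 -m inch '[[[100,50,0,0,0,0,0],[100,50,0,0,0,0,0],[100,50,0,0,0,0,0],[100,50,0,0,0,0,0],[100,50,0,0,0,0,0],[100,0,0,0,0,0,0],[100,0,0,0,0,0,0]]]'
python3 - <<'E'
from h import *
np.set_printoptions(precision=4,suppress=True)
t=cam("top"); s2=cam("scene")
for ce,s,m in blobs(t,(22,120,100),(35,255,255),60): print("yel",ce,s,w(t,ce,.088))
for ce,s,m in blobs(t,(100,130,80),(125,255,255),100):
    if s[4]<500: print("blue",ce,w(t,ce,.084))
for ce,s,m in blobs(t,(0,180,130),(4,255,255),60): print("red",ce,w(t,ce,.064))
a=cv2.resize(t["pixels"][80:230,270:450],None,fx=4,fy=4)[:590]; 
b=cv2.resize(s2["pixels"][120:260,180:340],None,fx=4,fy=4)
cv2.imwrite("pics/end_t.png",a[:,:,::-1]); cv2.imwrite("pics/end_s.png",b[:,:,::-1])
E
```

```text
time: 42.1
ee_pos: [0.6991, -0.0575, 0.2254]
tcp_rot: [-180.0, 0.2, 178.8]
wrist_force: [0.7, 0.4, 0.9]
opening: 0.0851
grasp_force: 0.0
time: 42.98
ee_pos: [0.4492, -0.0523, 0.2222]
tcp_rot: [-180.0, 0.1, 178.8]
wrist_force: [-0.1, -0.2, 0.1]
opening: 0.0857
grasp_force: 0.0
yel [229.027  145.0811] [216 133  20  18  74] [0.7133 0.2521 0.088 ]
yel [359.8372 146.3895] [353 139  15  16 172] [ 0.7006 -0.0578  0.088 ]
yel [358.4949 195.101 ] [350 181  22  22  99] [ 0.5846 -0.0501  0.088 ]
blue [414.34 185.84] [ 0.603  -0.1827  0.084 ]
blue [304.4916 188.0335] [0.6057 0.076  0.084 ]
red [361.1391 189.2435] [ 0.6015 -0.0591  0.064 ]
```

View pics/end_t.png

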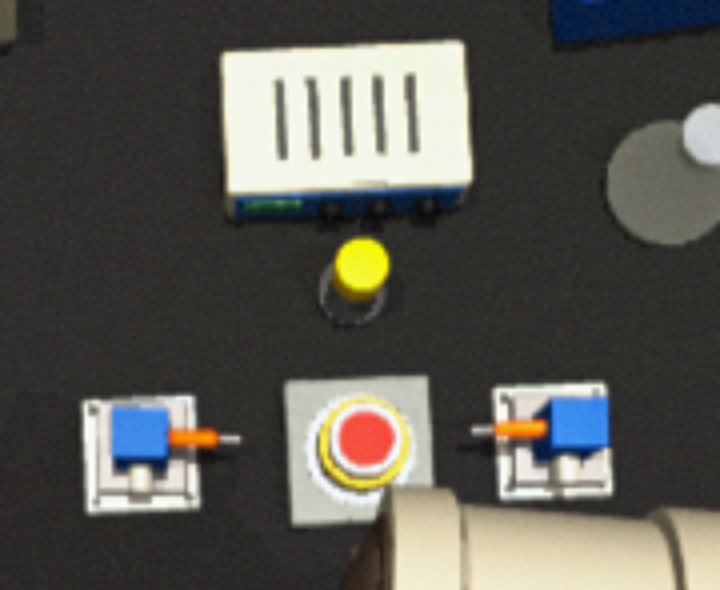

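View pics/end_s.png

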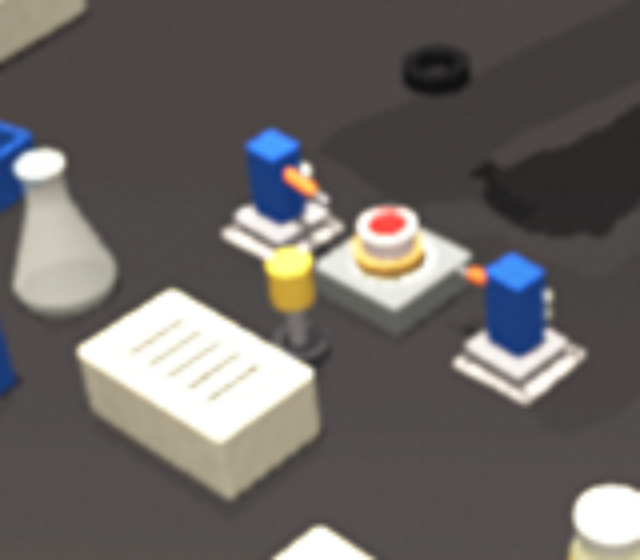

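Both pictures show everything upright and in place: the dish on the carrier at (365,440), the manipulators centred on their pads at (140,450) and (555,440), the lamp midway at (355,285), and the flask untouched.

```bash
python3 -c "
from workcell import bot
print(bot.job_done())"
```

```text
the job is handed in; nothing more can be done
None
```

The rig is set out and handed in at about 43 s of robot time: by the last camera measurements every piece is within tolerance, upright and released, and the flask was not touched; the hand-in gave no verdict.

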